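# Proof-press two leaf springs and set their verdict slides

### The job

Test the two leaf springs from the pump, first the one in the one-bolt fixture, then the one in the two-bolt fixture: press the rivet at mid-span down with the fingertips to about 10 N, never more than 15 N, and hold it so for half a second or more to judge how far it dips. Then slide each fixture's verdict block all the way to the tip end if its leaf is sound (dips about 2.5 mm), or all the way to the clamp end if it is tired (dips about 6.5 mm). Leave the drag pointers to the leaves, and do not disturb the piston standing between the fixtures.

Things in the scene. Friction and masses are not known exactly. Their poses are not given: they have to be found in the camera images.
- fixture_a: Fixed test fixture with one large round bolt head (32 mm across) on top of its clamp: the ONE-BOLT fixture. Steel plate 230x160x12 mm; origin: centre of its underside, x along the leaf from clamp to free tip, z up. Clamp block 70x60 mm, 78 mm tall (86 with bolts), centred at (-65, 42) mm; leaf over y = 30; verdict track along x at y = -45; pointer post 8 mm thick, 72 mm tall at (75, 66) mm.
- leaf_a_press (a point): Top of the round, slightly domed rivet head (14 mm across, 5 mm high) at mid-span of this fixture's leaf, at (25, 30, 58) mm in the fixture's frame when free: press here, straight down. Under 10 N here a SOUND leaf dips about 2.5 mm (3.5 N per mm), a TIRED one about 6.5 mm (1.4 N per mm); nothing in between.
- leaf_a: This fixture's leaf: bright metal strip 20 mm wide, 3 mm thick, underside 50 mm above the bench, 110 mm of it out of the clamp; springs back when released. Sound and tired leaves look alike, each is drawn afresh every time (none, one or both tired). Origin inside the clamp, 62.5 mm behind the rivet, x to the tip.
- pointer_a (a joint): Drag pointer under the leaf's free tip (a small cup with a steel ball, on a sleeve on the post): the leaf pushes it down, friction leaves it at the deepest point reached. Value in m, 0 = at the free leaf, grows downward; about 0.0045 after 10 N on a sound leaf, 0.012 on a tired one. Its drag adds up to 1 N at the rivet. The robot must not touch it.
- verdict_a (a joint): Verdict slide: a dark block on a track 40 mm wide, moving along the fixture's x. Value in m: 0 = clamp end of travel (TIRED), 0.08 = tip end (SOUND); starts near the middle, about 2 N of friction, stays where left, has a stop at each end.
- verdict_a_top (a point): Centre of the top of the verdict block, 66 mm above the bench; in the fixture's frame at x = value - 40 mm, y = -45 mm. Block 20 mm along x, 28 mm along y, 40 mm tall, on the track (top 26 mm above the bench). Pinch it across its 28 mm or push it with closed fingers.
- fixture_b: Fixed test fixture with two small bolt heads (18 mm across) on top of its clamp: the TWO-BOLT fixture. Steel plate 230x160x12 mm; origin: centre of its underside, x along the leaf from clamp to free tip, z up. Clamp block 70x60 mm, 78 mm tall (86 with bolts), centred at (-65, 42) mm; leaf over y = 30; verdict track along x at y = -45; pointer post 8 mm thick, 72 mm tall at (75, 66) mm.
- leaf_b_press (a point): Top of the round, slightly domed rivet head (14 mm across, 5 mm high) at mid-span of this fixture's leaf, at (25, 30, 58) mm in the fixture's frame when free: press here, straight down. Under 10 N here a SOUND leaf dips about 2.5 mm (3.5 N per mm), a TIRED one about 6.5 mm (1.4 N per mm); nothing in between.
- leaf_b: This fixture's leaf: bright metal strip 20 mm wide, 3 mm thick, underside 50 mm above the bench, 110 mm of it out of the clamp; springs back when released. Sound and tired leaves look alike, each is drawn afresh every time (none, one or both tired). Origin inside the clamp, 62.5 mm behind the rivet, x to the tip.
- pointer_b (a joint): Drag pointer under the leaf's free tip (a small cup with a steel ball, on a sleeve on the post): the leaf pushes it down, friction leaves it at the deepest point reached. Value in m, 0 = at the free leaf, grows downward; about 0.0045 after 10 N on a sound leaf, 0.012 on a tired one. Its drag adds up to 1 N at the rivet. The robot must not touch it.
- verdict_b (a joint): Verdict slide: a dark block on a track 40 mm wide, moving along the fixture's x. Value in m: 0 = clamp end of travel (TIRED), 0.08 = tip end (SOUND); starts near the middle, about 2 N of friction, stays where left, has a stop at each end.
- verdict_b_top (a point): Centre of the top of the verdict block, 66 mm above the bench; in the fixture's frame at x = value - 40 mm, y = -45 mm. Block 20 mm along x, 28 mm along y, 40 mm tall, on the track (top 26 mm above the bench). Pinch it across its 28 mm or push it with closed fingers.
- piston: Steel pump piston standing upright on the bench between the fixtures, 26 mm across its foot, 70 mm tall, 0.2 kg; origin at the centre of its underside. Leave it standing where it is.
There are look-alikes about, which are no part of the job. Leave any brown, pink or purple look-alike of the piston alone.

How it is judged:
On the way, in this order (a step that is already met when the one before it is completed fails the run):
1. the leaf of the one-bolt fixture is pressed at its rivet by the fingers with 8.5 to 12.5 N for 0.4 s (contact force between the fingers and leaf_a between 8.5 and 12.5 N and horizontal distance between the grasp point and leaf_a_press below 0.016 m), for 0.4 s.
2. the leaf of the two-bolt fixture is pressed at its rivet by the fingers with 8.5 to 12.5 N for 0.4 s (contact force between the fingers and leaf_b between 8.5 and 12.5 N and horizontal distance between the grasp point and leaf_b_press below 0.016 m), for 0.4 s.
At the end, for the whole second after the job is handed in: Each verdict block rests within 8 mm of the end of its travel that is true for its leaf: tip end for a sound leaf (drag pointer left between 3 and 8.5 mm), clamp end for a tired one (pointer left beyond 8.5 mm); the piston stands (((value of joint pointer_a above 0.0085 m and value of joint verdict_a below 0.008 m) or (value of joint pointer_a between 0.003 and 0.0085 m and value of joint verdict_a above 0.072 m)) and ((value of joint pointer_b above 0.0085 m and value of joint verdict_b below 0.008 m) or (value of joint pointer_b between 0.003 and 0.0085 m and value of joint verdict_b above 0.072 m)) and velocity of joint verdict_a between -0.005 and 0.005 m/s and velocity of joint verdict_b between -0.005 and 0.005 m/s and angle between piston's own z axis and vertical below 0.1 rad); the robot touches nothing.
It fails at once if a leaf is pressed with more than 15 N (contact force between any of the fingers, the arm and leaf_a above 15 N or contact force between any of the fingers, the arm and leaf_b above 15 N).
It fails at once if the robot pushes a drag pointer with more than 1 N (contact force between any of the fingers, the arm and pointer_a above 1 N or contact force between any of the fingers, the arm and pointer_b above 1 N).
It fails at once if the piston is moved more than 30 mm or tipped (distance of piston from where it was at the start of the episode above 0.03 m or angle between piston's own z axis and vertical above 0.4 rad).
It also fails if it takes over 58 s, if anything falls off the work surface, if the arm or the gripper's body presses on something with over 40 N, if the wrist force passes 120 N, or if a joint passes its speed limit or range.

### The arm

A 7-joint arm with a two-finger parallel gripper is mounted at the origin on the work surface. World frame = base frame: x ahead of the robot, y to its left, z up, the work surface at z = 0. Lengths are in m, angles in rad, forces in N, time in s.
With the tool pointing down it reaches from about 0.4 to 0.9 m from the base axis. Payload 5.5 kg.
Tool frame: the origin (TCP) lies midway between the tips of the shut fingers; the grasp point (between the pads) lies 19 mm behind it; z points along the fingers, y is the line along which they close (so a half turn about z gives the same grasp; the last joint's range is limited). The gripper opens to 85 mm and grips with 20 to 120 N. Pads are 22 mm wide; open, the fingers measure 114 mm over their backs; the gripper's body (76 mm by 85 mm) begins 54 mm behind the grasp point. The pads swing forward as they close: fully open they stand 13 mm farther back than shut.
Start: joints at [1.511, 0.501, -0.427, 1.55, 0.221, 1.138, -0.21], TCP at [0.206, -0.616, 0.231] pointing down, gripper open.
Joint ranges: [-2.88, 2.88], [-0.31, 2.03], [-1.54, 1.56], [0.2, 2.42], [-1.41, 4.55], [0.19, 2.02], [-2.57, 2.57]. Speed limits (rad/s): [2.57, 2.57, 3.14, 3.14, 3.14, 3.14, 3.14].

### API

Orientations are given as a unit quaternion [x, y, z, w].
In Python, from station import readout, grab_frame, workorder, boxes_of, outline_of gives the robot as it stands.
- The arm moves only by the tool arm_command, never from a script. Its argument "commands" is a list of rows, each an object with "xyz": the shift along the tool's x, y, z in m, a list of three; "turn": the turn about the tool's z in rad; "fingers": the finger opening in m, from 0 to 0.0854. In form: [{"xyz": [tx, ty, tz], "turn": turn, "fingers": fingers}, ...]. A call has 1 to 8 rows; each row is the pose to reach, as a shift and turn from the pose commanded when the call began, along the tool's axes at that moment; what a row does not reach only later rows make up. A row lasts 1/10 s, in which the tool goes at most 50 mm and 8.59 degrees, less where a joint would pass 70% of its speed; a pose out of reach is approached as far as the arm can. A call with a gripper value outside its range is refused whole. The fingers move at their own pace and stop on an object; "grip_force" is the grip in N (left out, the last holds). Time passes only in rows, so rows that repeat a pose let the fingers close. It gives the time, the measured TCP pose, the force, the opening and the grip force at its end, in the units of the state.
- readout.get_state(): the state, without advancing time (a new reading comes with each control period).
- grab_frame(name): name is "side" or "top"; returns a dict with "pixels" (384x512x3 uint8, red, green, blue), "depth" (384x512 float32, m along the optical axis (not along the pixel's ray), 0 where there is no reading), "K" (3x3 intrinsics, pixels), "xyz" and "rotation" of the camera in the world. Camera axes: x right, y up, looking along -z (the intrinsics and any distortion apply to the point x, -y, -z); pixel columns grow to the right and rows downward; lengths in m; the calibration is good to about 2 mm. A picture is of the moment at which its call begins.
- workorder.job_done(): hands the job in; it is judged then, once.
Trained networks look in the newest picture that a camera, given by its name, has taken for a name from the list of things; names that differ only in an ending like _2 or _b are one class to them, and where a whole thing is asked for, a point or a joint stands for the part that bears it (a point fixed in the world has none). Each returns a list of dicts, best first, with "confidence" (0 to 1); they miss things now and then, are a little off and sometimes report something else, mostly with a low value. They report only what shows in the picture. A call takes as long as a camera call. They do not tell look-alikes from the thing itself.
- boxes_of(camera, thing): "at" ([column, row] in pixels, amid what is visible of it).
- outline_of(camera, thing): "mask" (384x512 bool, what is visible of it) and "at" ([column, row] in pixels, amid what is visible of it).
The state is a dict: "clock": time; "q": joint angles; "joint_velocities": joint speeds; "joint_torque": joint torques, N m; "position": TCP position; "orientation": TCP orientation; "contact_force": force on the tool from outside, world axes, zero at the start; "moment": the same for the moment, N m; "finger_gap": finger opening in m; "grasp_force": force on a finger pad.
Only numpy, scipy, OpenCV 4.12 (cv2) and the standard library are available. Lean on these libraries where they do the work, as an engineer would, in place of code of your own. Each camera call takes 0.05 s, during which the arm holds its last target. There are 200 camera calls.

## Working session

There is one attempt and no reset: what is moved stays moved. The work goes in short steps, Python scripts to look and compute and a tool call to move; the robot and the scene stay as the last step left them, time stands still between calls to the robot, and variables do not carry over. Pictures are saved under pics/ and viewed, at most 10 in all, crops included, and the job is handed in when it is done.

Besides the shell and the picture viewer there is one more tool, called after ">>>" by a JSON object that holds its "op" and its "data". arm_command: Moves the arm, as the interface text tells. Its arguments: {"type":"object","properties":{"commands":{"type":"array"},"grip_force":{"type":"number"}},"required":["commands"]}

```bash
mkdir -p pics; cat > h.py <<'E'
import numpy as np, cv2
from station import readout, grab_frame, workorder, boxes_of, outline_of
def world(f,c,r,d=None):
    K=f["K"]; 
    if d is None: d=f["depth"][int(round(r)),int(round(c))]
    p=np.array([(c-K[0,2])/K[0,0]*d, -(r-K[1,2])/K[1,1]*d, -d])
    return np.array(f["rotation"])@p+np.array(f["xyz"])
def cloud(f):
    K=f["K"];d=f["depth"];r,c=np.mgrid[:384,:512]
    p=np.stack([(c-K[0,2])/K[0,0]*d, -(r-K[1,2])/K[1,1]*d, -d],-1)
    return p@np.array(f["rotation"]).T+np.array(f["xyz"])
def proj(f,p):
    q=np.array(f["rotation"]).T@(np.array(p)-f["xyz"]);K=f["K"]
    return K[0,2]+K[0,0]*q[0]/-q[2],K[1,2]+K[1,1]*-q[1]/-q[2]
E
python3 - <<'E'
from h import *
for n in("top","side"):
    f=grab_frame(n); cv2.imwrite(f"pics/{n}0.png",f["pixels"][...,::-1]); print(n,f["K"].tolist(),f["xyz"],np.round(f["rotation"],3).tolist(), (f["depth"]==0).mean())
    for t in("fixture_a","leaf_a_press","leaf_a","verdict_a_top","verdict_a","piston","pointer_a"):
        for b in boxes_of(n,t): print(t,np.round(b["at"],1),round(b["confidence"],2),np.round(world(f,*b["at"]),3))
s=readout.get_state(); print({k:np.round(v,3) for k,v in s.items()})
E
```

```text
top [[362.5509974420301, 0.0, 253.8799745288279], [0.0, 362.5509974420301, 179.66290498741208], [0.0, 0.0, 1.0]] [ 0.3888597  -0.02219842  0.95226183] [0.048, -0.053, -0.703, 0.707] 0.0041656494140625Traceback (most recent call last):
  File "<stdin>", line 5, in <module>
  File "h.py", line 7, in world
    return np.array(f["rotation"])@p+np.array(f["xyz"])
           ~~~~~~~~~~~~~~~~~~~~~~~^~
ValueError: matmul: Input operand 1 has a mismatch in its core dimension 0, with gufunc signature (n?,k),(k,m?)->(n?,m?) (size 3 is different from 4)
```

```bash
sed -i 's/np.array(f\["rotation"\])/Rm(f)/' h.py; cat >> h.py <<'E'
from scipy.spatial.transform import Rotation
def Rm(f): return Rotation.from_quat(f["rotation"]).as_matrix()
E
python3 - <<'E'
from h import *
for n in("top","side"):
    f=grab_frame(n); cv2.imwrite(f"pics/{n}0.png",f["pixels"][...,::-1]); print(n,f["xyz"],np.round(f["rotation"],3).tolist(), (f["depth"]==0).mean())
    for t in("fixture_a","leaf_a_press","leaf_a","verdict_a_top","verdict_a","piston","pointer_a"):
        for b in boxes_of(n,t): print(t,np.round(b["at"],1),round(b["confidence"],2),np.round(world(f,*b["at"]),3))
s=readout.get_state(); print({k:np.round(v,3) for k,v in s.items()})
E
```

```text
top [ 0.3888597  -0.02219842  0.95226183] [0.048, -0.053, -0.703, 0.707] 0.003931681315104167
fixture_a [329.9 191.6] 0.94 [ 0.495 -0.228  0.01 ]
fixture_a [174.1 175.9] 0.66 [0.534 0.18  0.013]
leaf_a_press [160.1 158.4] 0.58 [0.571 0.207 0.058]
leaf_a [322.4 180. ] 0.69 [ 0.519 -0.199  0.06 ]
verdict_a_top [190.5 175.2] 0.57 [0.528 0.129 0.064]
verdict_a [188.1 171.8] 0.65 [0.536 0.134 0.068]
verdict_a [244.  181.2] 0.59 [ 0.513 -0.004  0.069]
verdict_a [352.2 189.6] 0.46 [ 0.494 -0.271  0.066]
piston [268.6 178.8] 0.64 [ 0.525 -0.066  0.032]
piston [237.7 204.8] 0.63 [0.455 0.011 0.074]
piston [251.  159.3] 0.51 [ 0.568 -0.021  0.072]
piston [242.  183.5] 0.39 [0.507 0.001 0.071]
pointer_a [151.1 138.5] 0.6 [0.629 0.239 0.035]
pointer_a [313.1 158.6] 0.5 [ 0.582 -0.185  0.013]
side [0.29771012 0.55267774 0.58222434] [-0.082, 0.42, 0.887, -0.175] 0.003941853841145833
fixture_a [209.  293.5] 0.92 [0.504 0.232 0.077]
fixture_a [305.7 170.2] 0.83 [ 0.469 -0.153  0.053]
leaf_a_press [181.5 276. ] 0.72 [0.57  0.204 0.055]
leaf_a [177.1 275.5] 0.95 [0.578 0.205 0.054]
leaf_a [288.5 152.6
[... 332 characters left out ...]
33.6 201.1] 0.57 [ 0.576 -0.01   0.043]
pointer_a [152.4 281.3] 0.64 [0.618 0.221 0.038]
pointer_a [268.  159.1] 0.63 [ 0.568 -0.183  0.037]
{'clock': np.float64(0.9), 'q': array([ 1.511,  0.501, -0.427,  1.55 ,  0.221,  1.138, -0.21 ]), 'joint_velocities': array([ 0.001,  0.001, -0.001, -0.   ,  0.002, -0.001, -0.   ]), 'joint_torque': array([ 0.0000e+00, -5.6936e+01, -5.8110e+00, -2.8134e+01,  1.3000e-02,
        2.0000e-03, -0.0000e+00]), 'position': array([ 0.206, -0.616,  0.231]), 'orientation': array([0.987, 0.161, 0.   , 0.   ]), 'contact_force': array([ 0.09 ,  0.244, -0.257]), 'moment': array([-0.025, -0.051, -0.024]), 'grasp_force': np.float64(0.0), 'finger_gap': np.float64(0.086)}
```

View pics/top0.png

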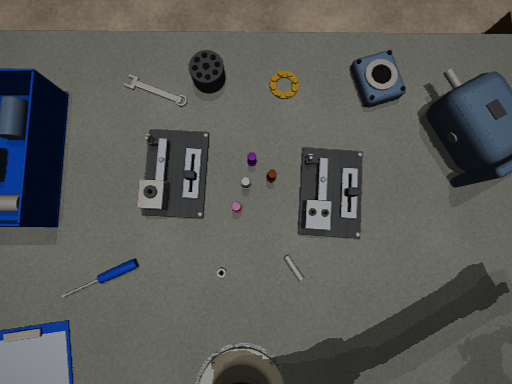

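View pics/side0.png

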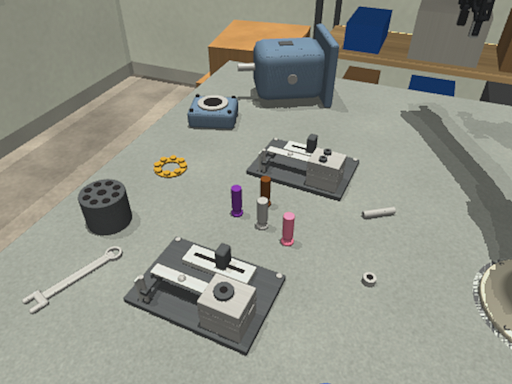

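```bash
cat > fit.py <<'E'
from h import *
def fits(n):
    f=grab_frame(n); P=cloud(f); out={}
    for name,c in(("a",(0.515,0.195)),("b",(0.488,-0.225))):
        near=(np.hypot(P[...,0]-c[0],P[...,1]-c[1])<0.17)
        def rect(lo,hi,mm=None):
            m=near&(P[...,2]>lo)&(P[...,2]<hi)
            m=cv2.morphologyEx(m.astype(np.uint8),cv2.MORPH_OPEN,np.ones((2,2)))
            k,l,st,_=cv2.connectedComponentsWithStats(m,connectivity=8)
            i=1+np.argmax(st[1:,4]); q=P[l==i]
            (cx,cy),(w,h),a=cv2.minAreaRect((q[:,:2]*1000).astype(np.float32))
            return np.round([cx,cy,w,h,a],1),len(q),round(float(np.median(q[:,2])),4)
        print(n,name,"plate",*rect(0.006,0.022)); print("   clamp",*rect(0.07,0.083))
    return f,P
E
python3 - <<'E'
from fit import *
for n in("top","side"):
    f,P=fits(n)
    for t in("leaf_a","verdict_a_top","leaf_a_press"):
        for o in outline_of(n,t)[:4]:
            q=P[o["mask"]&(f["depth"]>0)]; z=np.percentile(q[:,2],90)
            qq=q[q[:,2]>z-0.008]
            (cx,cy),(w,h),a=cv2.minAreaRect((qq[:,:2]*1000).astype(np.float32))
            print(n,t,round(o["confidence"],2),np.round(o["at"],1),len(qq),np.round([cx,cy,w,h,a],1),np.round(np.percentile(q[:,2],[10,50,90]),3))
T=grab_frame("top");im=T["pixels"][...,::-1]
a=cv2.resize(im[120:225,130:215],None,fx=5,fy=5,interpolation=cv2.INTER_CUBIC)
b=cv2.resize(im[140:245,290:365],None,fx=5,fy=5,interpolation=cv2.INTER_CUBIC)[:525]
cv2.imwrite("pics/crop1.png",np.hstack([a,b])[:, :800])
E
```

```text
top a plate [524.8 113.8 286.5 256.5  86.9] 2944 0.012
   clamp [457.7 118.4 303.3  77.6  78.3] 595 0.0779
top b plate [ 496.  -171.7  286.7  230.5   86.8] 3279 0.0123
   clamp [ 429.  -125.9   73.3  210.     1.9] 642 0.078
top leaf_a 0.67 [158.4 158.7] 339 [572.4 208.   21.3 106.1  87.9] [0.051 0.054 0.056]
top leaf_a 0.6 [173.4 174.2] 734 [523.1 229.9 152.  140.9  49.6] [0.01  0.014 0.077]
top leaf_a 0.55 [322.9 178.4] 280 [ 525.3 -199.    19.8  103.6   85.4] [0.052 0.054 0.056]
top verdict_a_top 0.65 [187.8 175.6] 90 [532.4 133.8  18.4  27.6   0.6] [0.028 0.065 0.068]
top verdict_a_top 0.46 [322.  181.6] 339 [ 521.9 -199.8   20.7  110.    86.1] [0.052 0.054 0.056]
top verdict_a_top 0.3 [160. 160.] 346 [569.6 207.8  22.1 111.7  88.7] [0.051 0.053 0.056]
top verdict_a_top 0.21 [310.1 157.3] 42 [ 570.  -175.3   29.5   11.7   81.2] [0.033 0.04  0.045]
top leaf_a_press 0.81 [162.5 157.5] 344 [569.7 208.   21.3 111.6  87.1] [0.013 0.053 0.056]
top leaf_a_press 0.23 [329.  190.7] 744 [ 483.9 -209.5  107.1  177.5   84.8] [0.011 0.014 0.077]
side a plate [398.5 295.5 267.  483.6  50.3] 4153 0.0114
   clamp [418.8 367.9  85.2 433.6  22.1] 1400 0.0774
side b plate [459.6 132.  248.2 866.7   5.1] 1826 0.0108
   clamp [391.7 120.8  77.8 880.6   7.2] 527 0.0767
side leaf_a 0.77 [176.8 277.5] 651 [574.4 207.3  21.7 100.   87.1] [0.051 0.053 0.054]
side leaf_a 0.71 [289.3 151.8] 223 [ 524.9 -200.3   23.3   96.2   84.8] [0.051 0.052 0.054]
side leaf_a 0.28 [223.6 256.4] 157 [530.2 135.4  28.5  18.6  87.7] [0.037 0.057 0.066]
side verdict_a_top 0.86 [222.9 260.1] 154 [530.2 135.4  28.5  18.6  87.7] [0.034 0.055 0.066]
side verdict_a_top 0.21 [210.7 294.1] 1742 [533.9 221.8  60.9 179.   87.6] [0.01  0.016 0.077]
side leaf_a_press 0.85 [179.6 277.7] 616 [568.5 207.7  24.5 111.3  85. ] [0.052 0.053 0.055]
side leaf_a_press 0.64 [153.4 280.6] 168 [618.4 227.9  41.3  24.1  73.6] [0.035 0.039 0.043]
```

View pics/crop1.png

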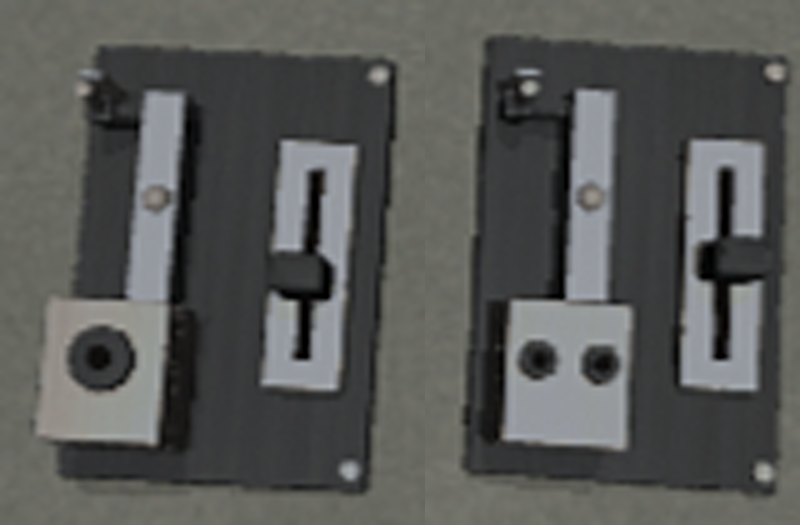

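```bash
python3 - <<'E'
from h import *
for n in("top","side"):
    f=grab_frame(n);P=cloud(f)
    for name,c in(("a",(.570,.208)),("b",(.523,-.200))):
        m=(np.abs(P[...,2]-.0545)<.004)&(np.abs(P[...,0]-c[0])<.046)&(np.abs(P[...,1]-c[1])<.016)
        q=P[m][:,:2]; v=np.linalg.svd(q-q.mean(0))[2][0]; v*=np.sign(v[0])
        print(n,name,"leaf",np.round(q.mean(0),4),"yaw",round(np.arctan2(v[1],v[0]),4),len(q), end=" ")
        m=(P[...,2]>.0566)&(P[...,2]<.0625)&(np.hypot(P[...,0]-c[0],P[...,1]-c[1])<.012)
        print("rivet",np.round(P[m].mean(0),4),m.sum(),P[m][:,2].max() if m.any() else 0)
        vc=(c[0]-.05,c[1]-.075)
        m=(P[...,2]>.061)&(P[...,2]<.072)&(np.abs(P[...,0]-vc[0])<.06)&(np.abs(P[...,1]-vc[1])<.025)
        q=P[m];print("   verdict",np.round(q.mean(0),4),len(q),np.round(np.ptp(q,axis=0),4))
    m=(P[...,2]>.05)&(P[...,2]<.08)&(np.hypot(P[...,0]-.507,P[...,1]-0)<.025);print("piston",np.round(P[m].mean(0),3))
f=grab_frame("top")
for p in((161,159.4),(323,179.4)): 
    # intersect z=.058
    o=np.array(f["xyz"]); r=world(f,*p,1.0)-o; print(np.round(o+r*(.057-o[2])/r[2],4))
s=readout.get_state();R=Rotation.from_quat(s["orientation"]).as_matrix();print(np.round(R,4),s["position"],s["clock"])
E
```

```text
top a leaf [0.5692 0.2076] yaw -0.0484 284 rivet [0.571  0.208  0.0581] 13 0.060153574373344454
   verdict [0.5321 0.1342 0.066 ] 88 [0.0179 0.0269 0.0082]
top b leaf [ 0.5233 -0.1995] yaw -0.0655 276 rivet [ 0.5217 -0.1992  0.0584] 24 0.06148586361660979
   verdict [ 0.4912 -0.2721  0.066 ] 91 [0.0197 0.0278 0.0094]
piston [ 0.513 -0.006  0.069]
side a leaf [0.5692 0.2085] yaw -0.0468 597 rivet [0.5689 0.2079 0.0576] 20 0.05940650039206896
   verdict [0.5299 0.137  0.0651] 147 [0.0203 0.029  0.0072]
side b leaf [ 0.5211 -0.1985] yaw -0.083 211 rivet [ 0.521  -0.1991  0.0572] 7 0.057780457044509737
   verdict [ 0.4903 -0.2697  0.0646] 53 [0.0186 0.0274 0.0058]
piston [ 0.511 -0.001  0.064]
[0.569  0.2053 0.057 ]
[ 0.5206 -0.2009  0.057 ]
[[ 0.9483  0.3172  0.    ]
 [ 0.3172 -0.9483 -0.    ]
 [ 0.      0.     -1.    ]] [ 0.20622145 -0.61643136  0.2313174 ] 1.5
```

```bash
cat > to.py <<'E'
import sys
from h import *
x,y,z,yaw=map(float,sys.argv[1:5]);s=readout.get_state();R=Rotation.from_quat(s["orientation"]).as_matrix()
cy=np.arctan2(R[1,0],R[0,0]);print("shift",np.round(R.T@(np.array([x,y,z])-s["position"]),4),"turn",round(cy-yaw,4),"pos",np.round(s["position"],4),"tilt",round(R[2,2],5),"F",np.round(s["contact_force"],2),"t",s["clock"])
E
python3 to.py .5697 .2078 .15 -.047
```

```text
shift [ 0.6062 -0.6664  0.0813] turn 0.3698 pos [ 0.2062 -0.6164  0.2313] tilt -1.0 F [ 0.52 -0.55  0.53] t 1.5
```

>>> {"op": "arm_command", "data": {"commands": [{"xyz": [0.606,-0.666,0.05],"turn": 0,"fingers": 0},{"xyz": [0.606,-0.666,0.05],"turn": 0,"fingers": 0},{"xyz": [0.606,-0.666,0.05],"turn": 0,"fingers": 0},{"xyz": [0.606,-0.666,0.05],"turn": 0,"fingers": 0},{"xyz": [0.606,-0.666,0.05],"turn": 0,"fingers": 0},{"xyz": [0.606,-0.666,0.05],"turn": 0,"fingers": 0},{"xyz": [0.606,-0.666,0.05],"turn": 0,"fingers": 0},{"xyz": [0.606,-0.666,0.05],"turn": 0,"fingers": 0}]}}

```text
clock: 2.3
position: [0.368, -0.2493, 0.2095]
orientation: [0.987, 0.161, 0.0, 0.001]
contact_force: [1.0, -1.1, 0.4]
finger_gap: -0.0005
grasp_force: 0.0
```

```bash
python3 to.py .5697 .2078 .15 -.047
```

```text
shift [ 0.3362 -0.3697  0.0591] turn 0.3696 pos [ 0.368  -0.2493  0.2095] tilt -1.0 F [ 1.01 -1.06  0.37] t 2.3
```

>>> {"op": "arm_command", "data": {"commands": [{"xyz": [0.336,-0.37,0.05],"turn": 0.1,"fingers": 0},{"xyz": [0.336,-0.37,0.05],"turn": 0.2,"fingers": 0},{"xyz": [0.336,-0.37,0.05],"turn": 0.3,"fingers": 0},{"xyz": [0.336,-0.37,0.05],"turn": 0.37,"fingers": 0},{"xyz": [0.336,-0.37,0.05],"turn": 0.37,"fingers": 0},{"xyz": [0.336,-0.37,0.05],"turn": 0.37,"fingers": 0},{"xyz": [0.336,-0.37,0.05],"turn": 0.37,"fingers": 0},{"xyz": [0.336,-0.37,0.05],"turn": 0.37,"fingers": 0}]}}

```text
clock: 3.1
position: [0.5268, 0.1109, 0.1697]
orientation: [1.0, -0.024, 0.0, 0.0]
contact_force: [0.9, -1.5, -0.1]
finger_gap: 0.0001
grasp_force: 0.0
```

```bash
python3 to.py .5697 .2078 .08 -.047
```

```text
shift [ 0.0381 -0.0988  0.0897] turn -0.0008 pos [0.5268 0.1109 0.1697] tilt -1.0 F [ 0.89 -1.45 -0.15] t 3.1
```

>>> {"op": "arm_command", "data": {"commands": [{"xyz": [0.02,-0.05,0.01],"turn": 0,"fingers": 0},{"xyz": [0.038,-0.098,0.03],"turn": 0,"fingers": 0},{"xyz": [0.038,-0.098,0.07],"turn": 0,"fingers": 0},{"xyz": [0.038,-0.098,0.085],"turn": 0,"fingers": 0},{"xyz": [0.038,-0.098,0.085],"turn": 0,"fingers": 0},{"xyz": [0.038,-0.098,0.085],"turn": 0,"fingers": 0},{"xyz": [0.038,-0.098,0.085],"turn": 0,"fingers": 0}]}}

```text
clock: 3.8
position: [0.5699, 0.2045, 0.0867]
orientation: [1.0, -0.025, 0.001, -0.0]
contact_force: [0.9, -0.0, 0.1]
finger_gap: -0.0001
grasp_force: 0.0
```

```bash
python3 to.py .5697 .2078 .06 -.047; python3 - <<'E'
from h import *
f=grab_frame("side");im=f["pixels"][...,::-1]
for p in((.5697,.2078,.058),):
  c,r=proj(f,p); cv2.circle(im,(int(c*1),int(r)),2,(0,0,255))
cv2.imwrite("pics/c2.png",cv2.resize(im[180:350,90:310],None,fx=3,fy=3))
E
```

```text
shift [-0.0005 -0.0033  0.0267] turn -0.0021 pos [0.5699 0.2045 0.0867] tilt -1.0 F [ 0.91 -0.04  0.14] t 3.8Traceback (most recent call last):
  File "<stdin>", line 4, in <module>
cv2.error: OpenCV(4.12.0) :-1: error: (-5:Bad argument) in function 'circle'
> Overload resolution failed:
>  - Layout of the output array img is incompatible with cv::Mat
>  - Expected Ptr<cv::UMat> for argument 'img'
```

>>> {"op": "arm_command", "data": {"commands": [{"xyz": [0,-0.003,0.015],"turn": 0,"fingers": 0},{"xyz": [0,-0.003,0.02],"turn": 0,"fingers": 0},{"xyz": [0,-0.003,0.02],"turn": 0,"fingers": 0},{"xyz": [0,-0.003,0.02],"turn": 0,"fingers": 0}]}}

```text
clock: 4.25
position: [0.5684, 0.2083, 0.0644]
orientation: [1.0, -0.024, -0.0, 0.0]
contact_force: [-0.3, -0.4, 0.0]
finger_gap: 0.0001
grasp_force: 0.0
```

```bash
python3 - <<'E'
from h import *
f=grab_frame("side");im=f["pixels"][...,::-1].copy()
c,r=proj(f,(.5697,.2078,.058)); cv2.circle(im,(int(c),int(r)),2,(0,0,255))
cv2.imwrite("pics/c2.png",cv2.resize(im[180:350,90:310],None,fx=3,fy=3))
E
python3 to.py .5697 .2078 .06 -.047
```

```text
shift [0.0011 0.0006 0.0047] turn -0.0 pos [0.5686 0.2084 0.0647] tilt -1.0 F [ 0.08 -0.36 -0.05] t 4.3
```

View pics/c2.png

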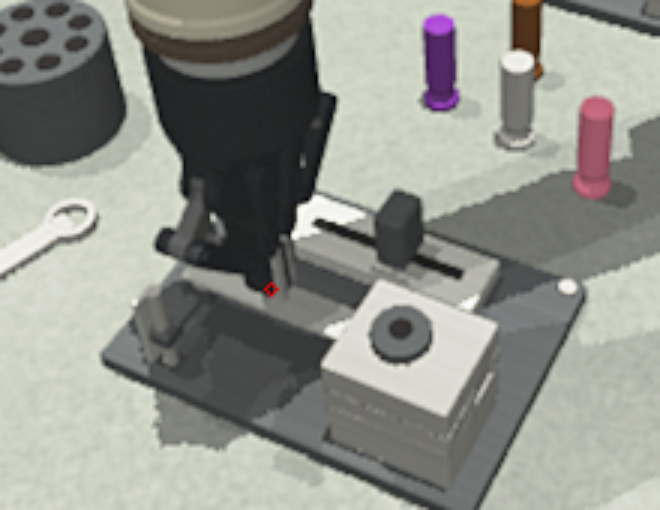

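>>> {"op": "arm_command", "data": {"commands": [{"xyz": [0.001,0,0.003],"turn": 0,"fingers": 0},{"xyz": [0.001,0,0.005],"turn": 0,"fingers": 0},{"xyz": [0.001,0,0.007],"turn": 0,"fingers": 0},{"xyz": [0.001,0,0.007],"turn": 0,"fingers": 0},{"xyz": [0.001,0,0.007],"turn": 0,"fingers": 0}]}}

```text
clock: 4.8
position: [0.5699, 0.2083, 0.0579]
orientation: [1.0, -0.024, 0.0, 0.0]
contact_force: [0.7, -0.3, 1.7]
finger_gap: 0.0003
grasp_force: 0.7
```

>>> {"op": "arm_command", "data": {"commands": [{"xyz": [0,0,0.001],"turn": 0,"fingers": 0},{"xyz": [0,0,0.001],"turn": 0,"fingers": 0},{"xyz": [0,0,0.001],"turn": 0,"fingers": 0}]}}

```text
clock: 5.1
position: [0.57, 0.2083, 0.0571]
orientation: [1.0, -0.024, 0.0, 0.0]
contact_force: [-1.0, -0.9, 4.0]
finger_gap: 0.0001
grasp_force: 2.1
```

>>> {"op": "arm_command", "data": {"commands": [{"xyz": [0,0,0.0005],"turn": 0,"fingers": 0},{"xyz": [0,0,0.001],"turn": 0,"fingers": 0},{"xyz": [0,0,0.001],"turn": 0,"fingers": 0},{"xyz": [0,0,0.001],"turn": 0,"fingers": 0}]}}

```text
clock: 5.5
position: [0.57, 0.2084, 0.0563]
orientation: [1.0, -0.024, 0.0, 0.0]
contact_force: [-0.4, -1.4, 6.9]
finger_gap: 0.0003
grasp_force: 3.4
```

>>> {"op": "arm_command", "data": {"commands": [{"xyz": [0,0,0.0005],"turn": 0,"fingers": 0},{"xyz": [0,0,0.0009],"turn": 0,"fingers": 0},{"xyz": [0,0,0.0009],"turn": 0,"fingers": 0}]}}

```text
clock: 5.8
position: [0.5701, 0.2084, 0.0557]
orientation: [1.0, -0.024, 0.0, 0.0]
contact_force: [-1.1, -1.6, 8.9]
finger_gap: 0.0002
grasp_force: 4.5
```

```bash
python3 to.py .5697 .2078 .06 -.047
```

```text
shift [-0.0003  0.0006 -0.0043] turn -0.0002 pos [0.5701 0.2084 0.0557] tilt -1.0 F [-1.08 -1.59  8.86] t 5.8
```

>>> {"op": "arm_command", "data": {"commands": [{"xyz": [0,0,0.0005],"turn": 0,"fingers": 0},{"xyz": [0,0,0.0005],"turn": 0,"fingers": 0},{"xyz": [0,0,0.0005],"turn": 0,"fingers": 0},{"xyz": [0,0,0.0005],"turn": 0,"fingers": 0}]}}

```text
clock: 6.2
position: [0.5701, 0.2084, 0.0553]
orientation: [1.0, -0.024, 0.0, 0.0]
contact_force: [-1.1, -1.5, 10.7]
finger_gap: -0.0001
grasp_force: 5.0
```

>>> {"op": "arm_command", "data": {"commands": [{"xyz": [0,0,0],"turn": 0,"fingers": 0},{"xyz": [0,0,0],"turn": 0,"fingers": 0},{"xyz": [0,0,0],"turn": 0,"fingers": 0}]}}

```text
clock: 6.5
position: [0.5701, 0.2084, 0.0554]
orientation: [1.0, -0.024, 0.001, 0.0]
contact_force: [-2.1, -2.7, 9.7]
finger_gap: 0.0005
grasp_force: 5.0
```

>>> {"op": "arm_command", "data": {"commands": [{"xyz": [0,0,-0.03],"turn": 0,"fingers": 0},{"xyz": [-0.02,0.02,-0.05],"turn": 0,"fingers": 0},{"xyz": [-0.05,0.05,-0.05],"turn": 0,"fingers": 0},{"xyz": [-0.072,0.075,-0.05],"turn": 0,"fingers": 0},{"xyz": [-0.072,0.075,-0.05],"turn": 0,"fingers": 0},{"xyz": [-0.072,0.075,-0.03],"turn": 0,"fingers": 0},{"xyz": [-0.072,0.075,-0.025],"turn": 0,"fingers": 0}]}}

```text
clock: 7.2
position: [0.4935, 0.1365, 0.0781]
orientation: [1.0, -0.024, -0.001, 0.0]
contact_force: [0.5, 0.1, -0.2]
finger_gap: -0.0001
grasp_force: 0.0
```

```bash
python3 to.py .496 .137 .045 -.047
```

```text
shift [ 0.0025 -0.0006  0.0331] turn -0.0005 pos [0.4935 0.1365 0.0781] tilt -1.0 F [ 0.49  0.11 -0.17] t 7.2
```

>>> {"op": "arm_command", "data": {"commands": [{"xyz": [0,0,0.02],"turn": 0,"fingers": 0},{"xyz": [0,0,0.033],"turn": 0,"fingers": 0},{"xyz": [0,0,0.033],"turn": 0,"fingers": 0},{"xyz": [0.01,0,0.033],"turn": 0,"fingers": 0},{"xyz": [0.023,0,0.033],"turn": 0,"fingers": 0},{"xyz": [0.036,0,0.033],"turn": 0,"fingers": 0},{"xyz": [0.05,0,0.033],"turn": 0,"fingers": 0},{"xyz": [0.06,0,0.033],"turn": 0,"fingers": 0}]}}

```text
clock: 8.0
position: [0.5554, 0.1344, 0.0469]
orientation: [1.0, -0.024, 0.0, -0.0]
contact_force: [-2.2, 1.0, 1.1]
finger_gap: 0.0001
grasp_force: 1.1
```

>>> {"op": "arm_command", "data": {"commands": [{"xyz": [0.003,0,0],"turn": 0,"fingers": 0},{"xyz": [0.005,0,0],"turn": 0,"fingers": 0},{"xyz": [0.005,0,0],"turn": 0,"fingers": 0}]}}

```text
clock: 8.3
position: [0.5596, 0.1338, 0.0467]
orientation: [1.0, -0.024, 0.0, -0.0]
contact_force: [-0.4, -1.0, -0.6]
finger_gap: 0.0003
grasp_force: 0.0
```

>>> {"op": "arm_command", "data": {"commands": [{"xyz": [0.001,0,0],"turn": 0,"fingers": 0},{"xyz": [0.002,0,0],"turn": 0,"fingers": 0},{"xyz": [0.003,0,0],"turn": 0,"fingers": 0},{"xyz": [0.003,0,0],"turn": 0,"fingers": 0}]}}

```text
clock: 8.7
position: [0.56, 0.1336, 0.0461]
orientation: [1.0, -0.023, -0.002, 0.001]
contact_force: [-4.8, 0.2, 5.5]
finger_gap: 0.0001
grasp_force: 3.4
```

>>> {"op": "arm_command", "data": {"commands": [{"xyz": [-0.012,0,0],"turn": 0,"fingers": 0},{"xyz": [-0.012,0,-0.04],"turn": 0,"fingers": 0},{"xyz": [-0.012,0,-0.09],"turn": 0,"fingers": 0},{"xyz": [-0.018,0.05,-0.1],"turn": 0.02,"fingers": 0},{"xyz": [-0.024,0.1,-0.1],"turn": 0.02,"fingers": 0},{"xyz": [-0.024,0.15,-0.1],"turn": 0.02,"fingers": 0},{"xyz": [-0.024,0.2,-0.1],"turn": 0.02,"fingers": 0},{"xyz": [-0.024,0.25,-0.1],"turn": 0.02,"fingers": 0}]}}

```text
clock: 9.5
position: [0.5261, -0.1156, 0.1468]
orientation: [0.999, -0.034, 0.001, 0.001]
contact_force: [0.8, -0.1, 1.4]
finger_gap: 0.0001
grasp_force: 0.0
```

```bash
python3 to.py .5213 -.1993 .08 -.07;  python3 - <<'E'
from h import *
f=grab_frame("side");im=f["pixels"][...,::-1]
cv2.imwrite("pics/c3.png",cv2.resize(im[220:350,110:310],None,fx=4,fy=4))
f=grab_frame("top");P=cloud(f)
m=(P[...,2]>.061)&(P[...,2]<.072)&(np.abs(P[...,0]-.56)<.06)&(np.abs(P[...,1]-.134)<.025)
print("verdict",np.round(P[m].mean(0),4),m.sum())
E
```

```text
shift [0.0007 0.0838 0.0669] turn 0.003 pos [ 0.5261 -0.1156  0.1468] tilt -1.0 F [ 0.79 -0.1   1.41] t 9.5
verdict [0.5805 0.1313 0.0657] 85
```

View pics/c3.png

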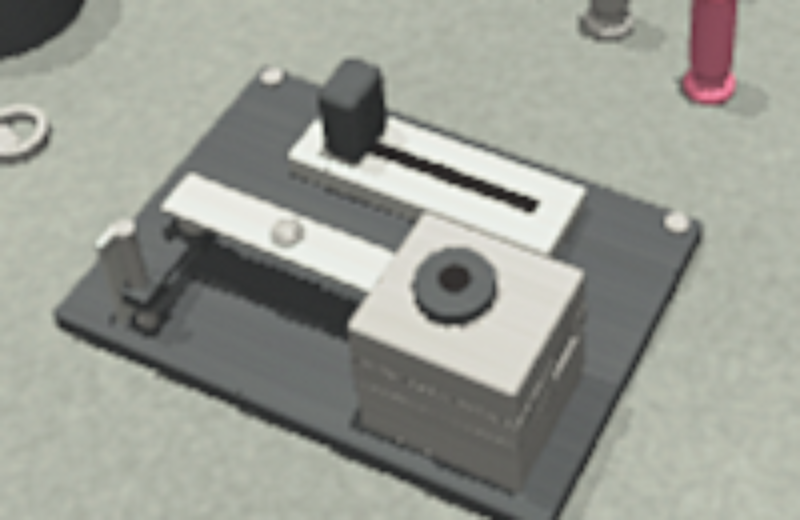

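The picture shows the one-bolt fixture's block at the tip end of its slot (crop 352,110) and the leaf sprung back. Next is the two-bolt leaf.

>>> {"op": "arm_command", "data": {"commands": [{"xyz": [0.001,0.045,0],"turn": 0,"fingers": 0},{"xyz": [0.001,0.082,0.02],"turn": 0,"fingers": 0},{"xyz": [0.001,0.082,0.06],"turn": 0,"fingers": 0},{"xyz": [0.001,0.082,0.07],"turn": 0,"fingers": 0},{"xyz": [0.001,0.082,0.07],"turn": 0,"fingers": 0},{"xyz": [0.001,0.082,0.07],"turn": 0,"fingers": 0}]}}

```text
clock: 10.2
position: [0.523, -0.1935, 0.0774]
orientation: [0.999, -0.032, 0.001, -0.0]
contact_force: [0.1, -0.1, -0.0]
finger_gap: 0.0001
grasp_force: 0.0
```

```bash
python3 to.py .5213 -.1993 .058 -.07
```

```text
shift [-0.0014  0.0059  0.0194] turn 0.0054 pos [ 0.523  -0.1935  0.0774] tilt -1.0 F [ 0.14 -0.13 -0.02] t 10.2
```

>>> {"op": "arm_command", "data": {"commands": [{"xyz": [-0.001,0.006,0.006],"turn": 0.005,"fingers": 0},{"xyz": [-0.001,0.006,0.012],"turn": 0.005,"fingers": 0},{"xyz": [-0.001,0.006,0.016],"turn": 0.005,"fingers": 0},{"xyz": [-0.001,0.006,0.016],"turn": 0.005,"fingers": 0},{"xyz": [-0.001,0.006,0.016],"turn": 0.005,"fingers": 0}]}}

```text
clock: 10.7
position: [0.5206, -0.2009, 0.0604]
orientation: [0.999, -0.036, -0.0, -0.0]
contact_force: [-0.3, 0.0, 0.7]
finger_gap: -0.0002
grasp_force: 0.0
```

```bash
python3 to.py .5213 -.1993 .058 -.07
```

```text
shift [ 0.0006 -0.0017  0.0024] turn -0.0019 pos [ 0.5206 -0.2009  0.0604] tilt -1.0 F [-0.28  0.03  0.67] t 10.7
```

>>> {"op": "arm_command", "data": {"commands": [{"xyz": [0.0006,-0.0015,0.001],"turn": 0,"fingers": 0},{"xyz": [0.0006,-0.0015,0.002],"turn": 0,"fingers": 0},{"xyz": [0.0006,-0.0015,0.003],"turn": 0,"fingers": 0},{"xyz": [0.0006,-0.0015,0.003],"turn": 0,"fingers": 0}]}}

```text
clock: 11.1
position: [0.5217, -0.1995, 0.0576]
orientation: [0.999, -0.036, 0.0, -0.0]
contact_force: [0.5, 1.0, 2.0]
finger_gap: -0.0003
grasp_force: 1.2
```

>>> {"op": "arm_command", "data": {"commands": [{"xyz": [0,0,0.0005],"turn": 0,"fingers": 0},{"xyz": [0,0,0.001],"turn": 0,"fingers": 0},{"xyz": [0,0,0.001],"turn": 0,"fingers": 0}]}}

```text
clock: 11.4
position: [0.5218, -0.1995, 0.0568]
orientation: [0.999, -0.036, 0.0, 0.0]
contact_force: [-0.4, 1.9, 5.1]
finger_gap: -0.0
grasp_force: 2.6
```

>>> {"op": "arm_command", "data": {"commands": [{"xyz": [0,0,0.0005],"turn": 0,"fingers": 0},{"xyz": [0,0,0.001],"turn": 0,"fingers": 0},{"xyz": [0,0,0.001],"turn": 0,"fingers": 0}]}}

```text
clock: 11.7
position: [0.5218, -0.1995, 0.056]
orientation: [0.999, -0.036, 0.0, 0.0]
contact_force: [-1.2, 1.6, 7.6]
finger_gap: 0.0
grasp_force: 3.8
```

>>> {"op": "arm_command", "data": {"commands": [{"xyz": [0,0,0.0004],"turn": 0,"fingers": 0},{"xyz": [0,0,0.0008],"turn": 0,"fingers": 0},{"xyz": [0,0,0.0008],"turn": 0,"fingers": 0}]}}

```text
clock: 12.0
position: [0.5219, -0.1995, 0.0555]
orientation: [0.999, -0.036, 0.0, 0.0]
contact_force: [-1.9, 2.1, 9.7]
finger_gap: 0.0006
grasp_force: 4.8
```

>>> {"op": "arm_command", "data": {"commands": [{"xyz": [0,0,0.0003],"turn": 0,"fingers": 0},{"xyz": [0,0,0.0003],"turn": 0,"fingers": 0},{"xyz": [0,0,0.0003],"turn": 0,"fingers": 0},{"xyz": [0,0,0.0003],"turn": 0,"fingers": 0}]}}

```text
clock: 12.4
position: [0.5219, -0.1995, 0.0553]
orientation: [0.999, -0.036, 0.0, 0.0]
contact_force: [-0.7, 2.1, 10.6]
finger_gap: -0.0001
grasp_force: 5.2
```

>>> {"op": "arm_command", "data": {"commands": [{"xyz": [0,0,0],"turn": 0,"fingers": 0},{"xyz": [0,0,0],"turn": 0,"fingers": 0},{"xyz": [0,0,0],"turn": 0,"fingers": 0}]}}

```text
clock: 12.7
position: [0.5219, -0.1995, 0.0553]
orientation: [0.999, -0.036, 0.0, 0.0]
contact_force: [-2.3, 2.6, 10.9]
finger_gap: -0.0002
grasp_force: 5.2
```

>>> {"op": "arm_command", "data": {"commands": [{"xyz": [0,0,-0.03],"turn": 0,"fingers": 0},{"xyz": [-0.02,0.02,-0.05],"turn": 0,"fingers": 0},{"xyz": [-0.045,0.05,-0.05],"turn": 0,"fingers": 0},{"xyz": [-0.064,0.074,-0.05],"turn": 0,"fingers": 0},{"xyz": [-0.064,0.074,-0.05],"turn": 0,"fingers": 0},{"xyz": [-0.064,0.074,-0.03],"turn": 0,"fingers": 0},{"xyz": [-0.064,0.074,-0.025],"turn": 0,"fingers": 0}]}}

```text
clock: 13.4
position: [0.4509, -0.2685, 0.0778]
orientation: [0.999, -0.036, -0.001, -0.001]
contact_force: [-0.5, 0.7, 0.3]
finger_gap: 0.0001
grasp_force: 0.0
```

```bash
python3 to.py .4907 -.271 .045 -.07
```

```text
shift [ 0.0399 -0.0004  0.0327] turn -0.0028 pos [ 0.4509 -0.2685  0.0778] tilt -1.0 F [-0.5   0.68  0.34] t 13.4
```

>>> {"op": "arm_command", "data": {"commands": [{"xyz": [0,0,0.02],"turn": 0,"fingers": 0},{"xyz": [0,0,0.033],"turn": 0,"fingers": 0},{"xyz": [0,0,0.033],"turn": 0,"fingers": 0},{"xyz": [0.01,0,0.033],"turn": 0,"fingers": 0},{"xyz": [0.022,0,0.033],"turn": 0,"fingers": 0},{"xyz": [0.034,0,0.033],"turn": 0,"fingers": 0},{"xyz": [0.046,0,0.033],"turn": 0,"fingers": 0},{"xyz": [0.054,0,0.033],"turn": 0,"fingers": 0}]}}

```text
clock: 14.2
position: [0.5078, -0.2727, 0.0467]
orientation: [0.999, -0.036, 0.001, 0.0]
contact_force: [-1.6, -0.0, 2.1]
finger_gap: 0.0002
grasp_force: 1.1
```

>>> {"op": "arm_command", "data": {"commands": [{"xyz": [0.003,0,0],"turn": 0,"fingers": 0},{"xyz": [0.005,0,0],"turn": 0,"fingers": 0},{"xyz": [0.006,0,0],"turn": 0,"fingers": 0},{"xyz": [0.006,0,0],"turn": 0,"fingers": 0}]}}

```text
clock: 14.6
position: [0.5102, -0.273, 0.046]
orientation: [0.999, -0.036, -0.002, -0.0]
contact_force: [-5.1, 1.7, 4.9]
finger_gap: -0.0001
grasp_force: 2.8
```

>>> {"op": "arm_command", "data": {"commands": [{"xyz": [0.001,0,0],"turn": 0,"fingers": 0},{"xyz": [0.002,0,0],"turn": 0,"fingers": 0},{"xyz": [0.002,0,0],"turn": 0,"fingers": 0}]}}

```text
clock: 14.9
position: [0.5103, -0.273, 0.0458]
orientation: [0.999, -0.036, -0.003, -0.0]
contact_force: [-9.9, 2.2, 8.1]
finger_gap: -0.0001
grasp_force: 5.1
```

Block at its stop. Retreat, then check.

>>> {"op": "arm_command", "data": {"commands": [{"xyz": [-0.012,0,0],"turn": 0,"fingers": 0},{"xyz": [-0.015,0,-0.04],"turn": 0,"fingers": 0},{"xyz": [-0.015,0,-0.09],"turn": 0,"fingers": 0},{"xyz": [-0.04,0.03,-0.13],"turn": 0,"fingers": 0},{"xyz": [-0.06,0.08,-0.15],"turn": 0,"fingers": 0},{"xyz": [-0.06,0.12,-0.15],"turn": 0,"fingers": 0},{"xyz": [-0.06,0.12,-0.15],"turn": 0,"fingers": 0},{"xyz": [-0.06,0.12,-0.15],"turn": 0,"fingers": 0}]}}

```text
clock: 15.7
position: [0.4446, -0.3909, 0.1964]
orientation: [0.999, -0.038, 0.001, 0.001]
contact_force: [0.2, 0.5, 0.5]
finger_gap: 0.0002
grasp_force: 0.0
```

```bash
python3 - <<'E'
from h import *
f=grab_frame("top");P=cloud(f)
for c in((.56,.134),(.53,-.273)):
    m=(P[...,2]>.061)&(P[...,2]<.072)&(np.abs(P[...,0]-c[0])<.06)&(np.abs(P[...,1]-c[1])<.025)
    print("verdict",np.round(P[m].mean(0),4),m.sum())
f=grab_frame("side");im=f["pixels"][...,::-1]
cv2.imwrite("pics/c4.png",cv2.resize(im[110:350,120:380],None,fx=2.4,fy=2.4,interpolation=cv2.INTER_CUBIC))
E
```

```text
verdict [0.5809 0.1314 0.0657] 83
verdict [ 0.5318 -0.2739  0.0661] 84
```

View pics/c4.png

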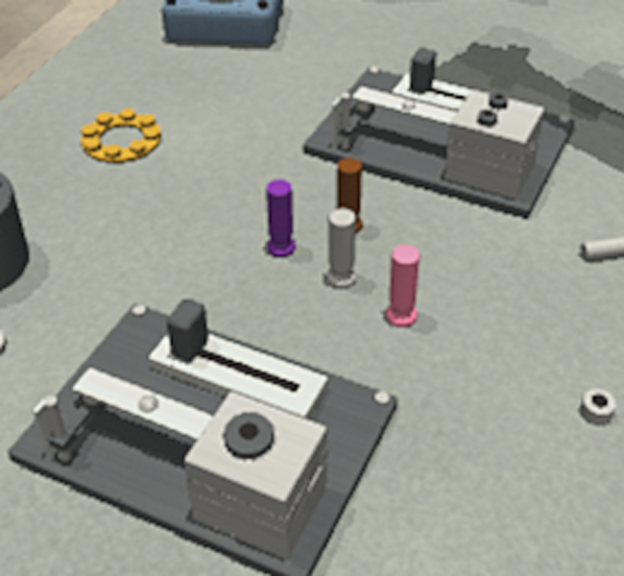

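Both blocks sit at the tip end of their tracks (crop 187,330 and 424,70). The grey piston is still standing (341,245), and the arm touches nothing.

```bash
python3 -c "
from station import workorder; print(workorder.job_done())"
```

```text
the job is handed in; nothing more can be done
None
```

Both leaves tested sound (about 10 N at 2.5–3 mm dip, roughly 3.5 N per mm), both verdict blocks are at the tip end, the piston still stands where it was, and the job is handed in; it returned no pass/fail result.

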